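# Load a tool battery cell into the bench charger

## Robot

A 7-joint arm with a two-finger parallel gripper is mounted at the origin on the work surface. World frame = base frame: x ahead of the robot, y to its left, z up, the work surface at z = 0. Lengths are in mm, angles in rad, forces in N, time in s.
With the tool pointing down it reaches from about 425 to 825 mm from the base axis. Payload 3.6 kg.
Tool frame: the origin (TCP) lies at the very end of the fingers, on their centre line; the grasp point (between the pads) lies 19 mm behind it; y points along the fingers, z is the direction in which the jaws open and shut, and the axes are right-handed (so a half turn about y gives the same grasp; the last joint's range is limited). The gripper opens to 93 mm and grips with 3 to 60 N. Pads are 15 mm wide; open, the fingers measure 128 mm over their backs; the gripper's body (75 mm by 188 mm) begins 65 mm behind the grasp point.
Start: joints at [1.29, 0.615, -0.013, 1.423, 0.008, 1.103, -0.04], TCP at [163.847, -628.98, 218.64] pointing down, gripper open.
Joint ranges: [-3.12, 3.12], [-0.3, 2.06], [-1.34, 1.32], [0.26, 2.42], [-1.36, 4.5], [0.01, 1.98], [-2.84, 2.84]. Speed limits (rad/s): [2.79, 2.79, 3.14, 3.14, 3.14, 3.14, 3.14].

## Interface

Orientations are given as a unit quaternion [w, x, y, z].
In Python, from station import telemetry, imaging, ticket gives the robot as it stands.
- The arm moves only by the tool play_rows, never from a script. Its argument "steps" is one flat list of numbers, 7 for each row, row after row: the turn, a rotation vector about the world's x, y, z in rad, then the shift along the world's x, y, z in m, then the gripper command: -1 is fully open, 1 is shut, values between are in proportion. In form: [wx, wy, wz, tx, ty, tz, claw, wx, wy, wz, tx, ty, tz, claw, ...]. A call has 1 to 8 rows; each row shifts and turns the commanded pose from where the row before left it; what a row does not reach is not made up. A row lasts 1/10 s, in which the tool goes at most 50 mm and 8.59 degrees, less where a joint would pass 70% of its speed; a pose out of reach is approached as far as the arm can. A call with a gripper value outside its range is refused whole. The fingers move at their own pace and stop on an object; "grip_force" is the grip in N (left out, the last holds). Time passes only in rows, so rows that do not move let the fingers close. It gives the time, the measured TCP pose, the force and the opening at its end, in the units of the state.
- telemetry.read_state(): the state, without advancing time (a new reading comes with each control period).
- imaging.read_camera(name): name is "scene" or "top" or "wrist"; returns a dict with "frame" (400x640x3 uint8, red, green, blue), "camera_matrix" (3x3 intrinsics, pixels), "dist" ([k1, k2, p1, p2, k3] as OpenCV has them; the pictures are not rectified), "rvec" (rotation vector, rad) and "tvec" (3), from world to camera coordinates, as OpenCV has them. Camera axes: x right, y down, z forward; pixel columns grow to the right and rows downward; lengths in mm; the calibration is good to about 2 mm. A picture is of the moment at which its call begins. There is no depth.
- ticket.finish_job(): hands the job in, once; it reports no verdict.
The state is a dict: "t": time; "joint_positions": joint angles; "dq": joint speeds; "effort": joint torques, N m; "ee_pos": TCP position; "orientation": TCP orientation; "force": force on the tool from outside, world axes, zero at the start; "moment": the same for the moment, N m; "finger_gap": finger opening in mm.
Only numpy, scipy, OpenCV 4.12 (cv2) and the standard library are available. Lean on these libraries where they do the work, as an engineer would, in place of code of your own. Each camera call takes 0.05 s, during which the arm holds its last target. There are 200 camera calls.

## Task

Take the battery cell from its wooden rest and load it into the charger: slant it with its button end up, push the flat end in under the hood and back against the sprung slide, then tip the button end down behind the fixed contact wall. Leave it lying fully home in the bay, flat end on the slide and button on the fixed contact, and do not shift the tape roll, the thread cone or the foam form.

Things in the scene. Friction and masses are not known exactly. Their poses are not given: they have to be found in the camera images.
- cell: Loose dark grey cylindrical battery cell, 32 mm diameter, 70 mm long overall, about 140 g. Origin at its middle, on its axis; x axis along the cylinder towards the button end; roll about x arbitrary. Flat end face at x = -35 mm, shoulder at x = +32 mm, from which a steel button of 11 mm diameter stands out 3 mm. At the start it lies level in the rest, its axis 44 mm above the table.
- button (a point): Tip of the cell's steel button, on the cell's axis, 35 mm from the cell's origin.
- rest: Fixed dark wooden rest: base plate 110 x 80 x 10 mm (x, y, z), on it a narrow V ridge 60 mm long (x) and 26 mm wide, top edges 33 mm above the table, in which the cell lies along the rest's x axis with its button to +x. Origin at the centre of the underside.
- charger: Fixed light grey one-bay charger. Origin on the table under the middle of the bay; x along the bay from sprung slide to fixed contact, z up. Housing x -100..+70, y +-48 mm, deck 30 mm above the table. On it a black V cradle (26 mm wide, x -46..+34 mm, edges 45 mm high) carries the cell with its lowest line 40 mm above the table. Empty, slide and fixed wall are 62 mm apart, 8 mm less than the cell.
- wall_top (a point): Middle of the top edge of the inner face of the fixed contact wall, at charger x = +35 mm, 65 mm above the table. The upright wall is 9 mm thick (x), 34 mm wide (y); the button end must pass over it and come down on its inner side.
- hood_edge (a point): Middle of the lower front edge of the hood's roof, charger x = -27 mm, 79 mm above the table. The hood covers the slide from here to x = -85 mm and is open towards +x: two cheeks with 38 mm between them (46 mm outside) and a roof 4 mm thick, slotted along the middle for the slide's thumb tab, which rises to 91 mm.
- seat (a point): Where the cell's origin is when it is fully home: on the bay's axis, 56 mm above the table, straight above the charger's origin, with the cell level and its x axis along the charger's x axis.
- slide (a joint): Travel of the charger's sprung slide in m: 0 at rest (its face at charger x = -27 mm), growing as it is pushed towards charger -x, to the stop at 0.018; 0.008 when the cell is home. The spring pushes back with 1.8 N plus 0.45 N per mm.
- slide_face (a point): Centre of the slide's upright steel face (28 x 28 mm, its normal along charger +x), 60 mm above the table; it moves with the slide.
- tape_roll: Loose bystander: roll of paper tape lying flat, 90 mm outer diameter, 24 mm high. Origin at the centre of the underside.
- thread_cone: Loose bystander: pale cone of thread standing upright, 68 mm diameter at the foot, 112 mm high. Origin at the centre of the underside.
- foam_form: Loose bystander: lilac rigid foam form, base 110 x 90 x 20 mm with a dome to 58 mm. Origin at the centre of the underside.
There are look-alikes about, which are no part of the job. Several things have the shape of the charger; the one meant has the colours described above. Of the things that look like the cell, the larger one is meant.

How it is judged:
By the outcome, as a careful person would: the job done as asked, in the order asked, and still so for the second after the job is handed in, with the robot touching nothing.
It also fails if it takes over 50 s, if anything falls off the work surface, if the arm or the gripper's body presses on something with over 40 N, if the wrist force passes 120 N, or if a joint passes its speed limit or range.

## Working session

There is one attempt and no reset: what is moved stays moved. The work goes in short steps, Python scripts to look and compute and a tool call to move; the robot and the scene stay as the last step left them, time stands still between calls to the robot, and variables do not carry over. Pictures are saved under pics/ and viewed, about 8 in all and at most 12, crops included, and the job is handed in when it is done.

Besides the shell and the picture viewer there is one more tool, called as name(argument=value, ...) on one line, values as JSON. play_rows: Moves the arm, as the interface text tells. Its arguments: {"type":"object","properties":{"steps":{"type":"array","items":{"type":"number"}},"grip_force":{"type":"number"}},"required":["steps"]}

```bash
mkdir -p pics
cat > h.py <<'E'
import numpy as np,cv2
from station import telemetry,imaging,ticket
def cam(n):
    d=imaging.read_camera(n);return d
def proj(d,P):
    return cv2.projectPoints(np.array(P,float).reshape(-1,1,3),np.array(d["rvec"],float),np.array(d["tvec"],float),np.array(d["camera_matrix"],float),np.array(d["dist"],float))[0].reshape(-1,2)
def ray(d,uv,z):
    u=cv2.undistortPoints(np.array(uv,float).reshape(-1,1,2),np.array(d["camera_matrix"],float),np.array(d["dist"],float)).reshape(-1,2)
    R=cv2.Rodrigues(np.array(d["rvec"],float))[0];t=np.array(d["tvec"],float).ravel()
    c=-R.T@t;D=np.c_[u,np.ones(len(u))]@R
    z=np.broadcast_to(z,(len(u),));return c+D*((z-c[2])/D[:,2])[:,None]
def save(n,img): cv2.imwrite("pics/"+n,img[...,::-1])
E
python3 - <<'E'
from h import *
import pickle
ds={n:cam(n) for n in("scene","top")}
pickle.dump(ds,open("d.pkl","wb"))
for n in ds: save(n+".png",ds[n]["frame"])
s=telemetry.read_state();print(s)
E
```

```text
{'t': 0.1, 'joint_positions': array([ 1.28952974,  0.61582336, -0.01262774,  1.42467712,  0.00815192,
        1.10341423, -0.04042769]), 'dq': array([-0.00190808, -0.00214746, -0.00018647, -0.00263404, -0.00140505,
        0.00105173, -0.00077178]), 'effort': array([ 7.12234159e-04, -4.60042083e+01,  2.10067104e-01, -1.66245908e+01,
       -6.11595833e-02,  1.69360265e-02,  1.09750640e-04]), 'ee_pos': array([ 163.6424397 , -628.35133445,  217.61683099]), 'orientation': array([ 0.08972918, -0.08998016,  0.70216709, -0.70058092]), 'force': array([0.19298759, 0.23594356, 0.30331476]), 'moment': array([-0.0646583 ,  0.01838935,  0.00096023]), 'finger_gap': 92.9653857615319}
```

View pics/top.png

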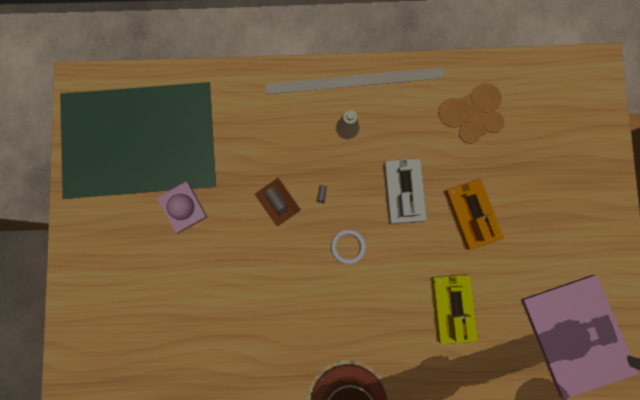

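View pics/scene.png

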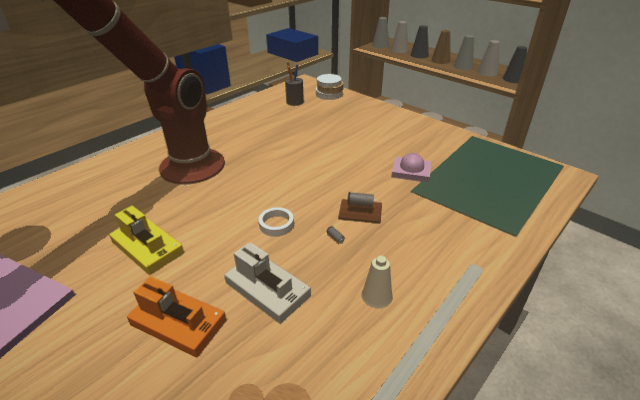

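Top view. Cell look-alikes are the dark cylinder on the wooden rest at (277,198) and a small loose one at (322,193). I choose the one on the rest because it is larger. Charger shapes are light grey (405,191), orange (475,213) and yellow (455,308). I choose the light grey one. Next is a close crop of both choices.

Run:
```python
from h import *
import pickle
ds=pickle.load(open("d.pkl","rb"));d=ds["top"]
f=d["frame"]
a=cv2.resize(f[165:235,245:335],None,fx=4.4,fy=6*4.4/6,interpolation=cv2.INTER_CUBIC)
b=cv2.resize(f[150:230,370:440],None,fx=5.5,fy=5.5,interpolation=cv2.INTER_CUBIC)
H=max(a.shape[0],b.shape[0]);pad=lambda i:np.pad(i,((0,H-i.shape[0]),(0,0),(0,0)))
save("crop1.png",np.clip(np.hstack([pad(a),pad(b)]).astype(float)*1.5,0,255).astype(np.uint8))
print(a.shape,b.shape)
print(ray(d,[[277,198],[322,193],[405,191],[348,247],[348,127],[182,207]],[44,0,30,24,50,20]).round())
```

```text
(308, 396, 3) (440, 385, 3)
[[ 538.  171.   44.]
 [ 554.   51.    0.]
 [ 548. -170.   30.]
 [ 404.  -12.   24.]
 [ 723.  -23.   50.]
 [ 525.  430.   20.]]
```

View pics/crop1.png

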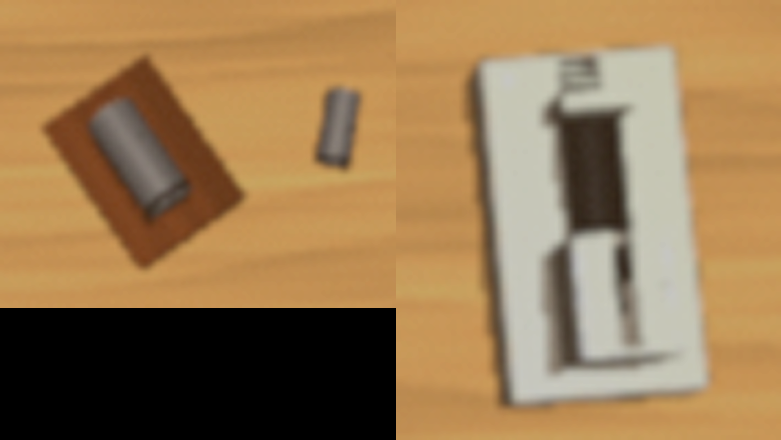

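Run:
```python
from h import *
import pickle
from scipy.spatial.transform import Rotation as R
ds=pickle.load(open("d.pkl","rb"));d=ds["top"]
p=ray(d,[[385.3,161.3],[420.2,158.7],[390.4,223.1],[426.4,220.4]],30);print(p.round(1),p.mean(0))
v=(p[0]+p[1]-p[2]-p[3])/2;print(np.degrees(np.arctan2(v[1],v[0])),np.linalg.norm(v))
s=telemetry.read_state();Q=R.from_quat(np.roll(s["orientation"],-1));print(Q.as_matrix().round(3))
w=cam("wrist");T=cv2.Rodrigues(np.array(w["rvec"]))[0];c=-T.T@np.ravel(w["tvec"]);print("cam",c,T.round(3),"intool",Q.inv().apply(c-s["ee_pos"]),w["camera_matrix"])
```

```text
[[ 630.6 -121.1   30. ]
 [ 634.6 -214.9   30. ]
 [ 463.7 -126.7   30. ]
 [ 468.  -222.    30. ]] [ 549.20018504 -171.17026621   30.        ]
2.153873989009399 166.8234295726731
[[-0.968 -0.001  0.252]
 [-0.252  0.002 -0.968]
 [ 0.    -1.    -0.002]]
cam [ 228.06748546 -612.00306335  383.38031241] [[ 0.253 -0.968 -0.002]
 [-0.939 -0.246  0.24 ]
 [-0.233 -0.059 -0.971]] intool [-6.64544895e+01 -1.65768462e+02  4.41282378e-02] [[292.92528391   0.         318.0769614 ]
 [  0.         292.92528391 194.2846123 ]
 [  0.           0.           1.        ]]
```

play_rows(steps=[0, 0, 0, 0.03, 0.04, 0.01, -1, 0, 0, 0, 0.03, 0.04, 0.01, -1, 0, 0, 0, 0.03, 0.04, 0.01, -1, 0, 0, 0, 0.03, 0.04, 0.01, -1, 0, 0, 0, 0.03, 0.04, 0.01, -1, 0, 0, 0, 0.03, 0.04, 0.01, -1, 0, 0, 0, 0.03, 0.04, 0.01, -1, 0, 0, 0, 0.03, 0.04, 0.01, -1])

```text
t: 0.95
ee_pos: [399.9, -313.3, 297.4]
orientation: [0.09, -0.09, 0.701, -0.701]
force: [1.6, 0.7, 0.6]
finger_gap: 93.1
```

play_rows(steps=[0, 0, 0, 0.03, 0.03, -0.01, -1, 0, 0, 0, 0.03, 0.03, -0.01, -1, 0, 0, 0, 0.03, 0.03, -0.01, -1, 0, 0, 0, 0.03, 0.03, -0.01, -1, 0, 0, 0, 0, 0, 0, -1])

```text
t: 1.45
ee_pos: [522.5, -187.5, 255.2]
orientation: [0.094, -0.094, 0.703, -0.699]
force: [0.4, 0.7, 0.0]
finger_gap: 93.0
```

Run:
```python
from h import *
import pickle
w=cam("wrist");pickle.dump(w,open("w1.pkl","wb"))
uv=proj(w,[[564,-170,40]])[0];print(uv)
c=w["frame"][100:400,170:470]
pickle.dump(uv,open("x","wb"))
save("w1.png",cv2.resize(c,None,fx=2,fy=2,interpolation=cv2.INTER_CUBIC))
```

```text
[314.31860236 139.44012099]
```

View pics/w1.png

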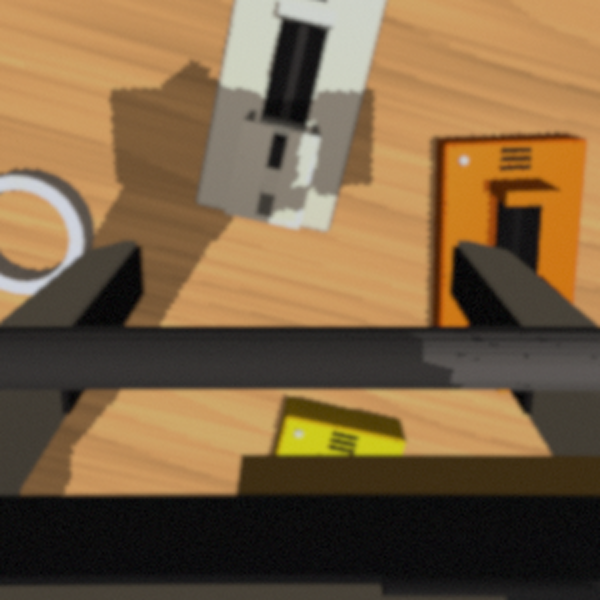

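Wrist view: grey charger with its hood towards the robot; hood end corners at full-image pixels about (268.5,202.5) and (335,215). Orange and yellow look-alikes at the right and bottom. I need the upper part for a fit.

Run:
```python
from h import *
import pickle
w=pickle.load(open("w1.pkl","rb"))
c=w["frame"][65:220,250:400]
c=cv2.resize(c,None,fx=3.8,fy=3.8,interpolation=cv2.INTER_CUBIC)
# overlay of predicted model
def mdl(ox,oy,yaw):
    L=[(-100,48,30),(-100,-48,30),(70,48,30),(70,-48,30),(35,17,65),(35,-17,65),(44,17,65),(44,-17,65),(-27,23,83),(-27,-23,83),(-85,23,83),(-85,-23,83)]
    L=np.array(L,float);y=np.radians(yaw);R=np.array([[np.cos(y),-np.sin(y)],[np.sin(y),np.cos(y)]])
    return np.c_[L[:,:2]@R.T+[ox,oy],L[:,2]]
p=(proj(w,mdl(564,-170.6,2.2)))
print(p.round(1))
for q in p: cv2.circle(c,tuple(int(v) for v in ((q-[250,65])*3.8)),3,(255,0,0),1)
save("w1b.png",c)
```

```text
[[264.9 202.6]
 [332.3 217.6]
 [290.   74.5]
 [364.4  93. ]
 [306.9 107.7]
 [335.3 114.6]
 [308.6  99.8]
 [337.1 106.7]
 [289.5 160.3]
 [328.2 169.2]
 [279.7 207.2]
 [317.  215.5]]
```

View pics/w1b.png

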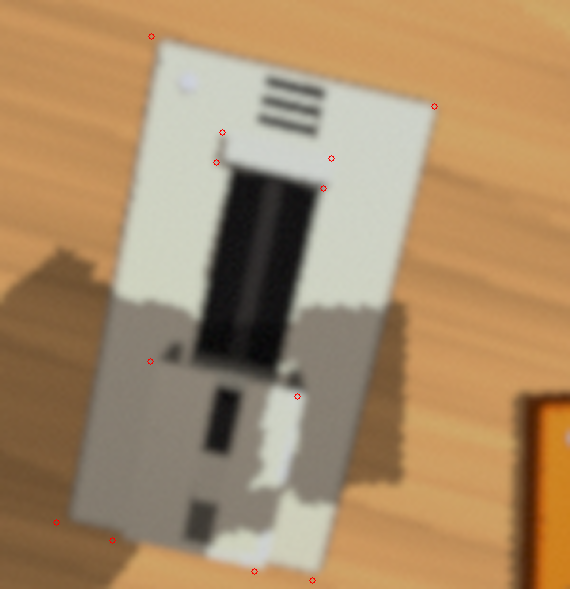

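Run:
```python
from h import *
import pickle
from scipy.optimize import least_squares
w=pickle.load(open("w1.pkl","rb"));d=pickle.load(open("d.pkl","rb"))["top"]
L=np.array([(-100,48,30),(-100,-48,30),(70,48,30),(70,-48,30),(35,17,65),(35,-17,65),(-27,23,83),(-27,-23,83),(-85,-23,83)],float)
uv=np.array([(70,520),(320,571),(160,40),(435,108),(229,163),(321,186),(163,358),(301,385),(262,567)])/3.8+[250,65]
T=L[[2,3,0,1]];tu=np.array([[385.3,161.3],[420.2,158.7],[390.4,223.1],[426.4,220.4]])
def M(x,L):
    c,s=np.cos(x[2]),np.sin(x[2]);return np.c_[L[:,:2]@np.array([[c,s],[-s,c]])+x[:2],L[:,2]]
for nm,f in (("w",lambda x:(proj(w,M(x,L))-uv).ravel()),("t",lambda x:(proj(d,M(x,T))-tu).ravel())):
    r=least_squares(f,[564,-170,.04],x_scale=[1,1,.01]);print(nm,r.x[:2].round(1),np.degrees(r.x[2]).round(2),r.fun.reshape(-1,2).round(1).tolist())
```

```text
w [ 565.4 -172.4] 2.72 [[-1.4, 0.5], [0.3, 1.6], [-1.0, -1.5], [1.2, -1.7], [-1.8, -0.9], [2.4, -0.4], [-1.4, 0.5], [1.1, 2.0], [0.4, 0.6]]
t [ 564.2 -170.6] 2.22 [[-0.5, -0.6], [0.3, -0.6], [-0.0, 0.5], [0.2, 0.7]]
```

play_rows(steps=[0, 0, 0, 0.005, 0.045, 0, -1, 0, 0, 0, 0, 0.045, 0, -1, 0, 0, 0, 0, 0.045, 0, -1, 0, 0, 0, 0, 0.045, 0, -1, 0, 0, 0, 0, 0.045, 0, -1, 0, 0, 0, 0, 0.045, 0, -1, 0, 0, 0, -0.01, 0.045, -0.01, -1, 0, 0, 0, 0, 0, 0, -1])

```text
t: 2.3
ee_pos: [511.3, 126.7, 246.5]
orientation: [0.093, -0.095, 0.702, -0.699]
force: [0.5, -0.1, -1.5]
finger_gap: 93.3
```

Run:
```python
from h import *
import pickle
w=cam("wrist");pickle.dump(w,open("w2.pkl","wb"))
u=proj(w,[[538,171,44]])[0];print(u,telemetry.read_state()["ee_pos"])
x,y=max(0,int(u[0])-65),max(0,int(u[1])-55);print(x,y)
save("w2.png",cv2.resize(w["frame"][y:y+110,x:x+130],None,fx=5,fy=5,interpolation=cv2.INTER_CUBIC))
```

```text
[289.91078552 145.43037584] [512.71549017 122.19764645 246.81745413]
224 90
```

View pics/w2.png

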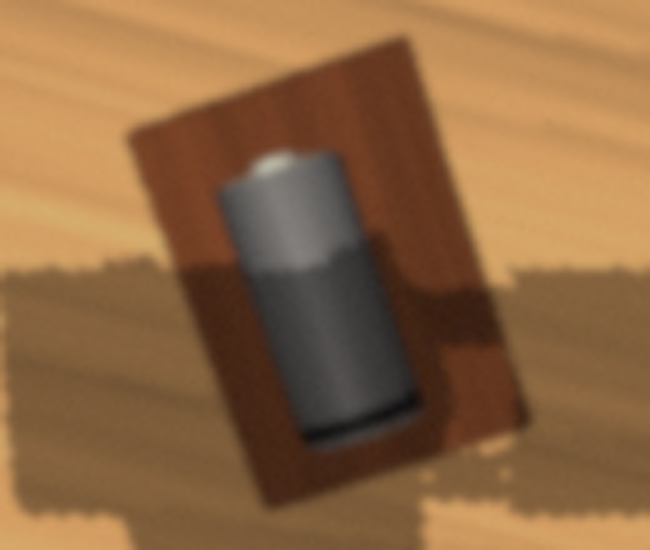

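Wrist close-up: large cell on the wooden rest, light steel button at the top at full-image (278.6,122), flat end with dark band at bottom near (297,177). The rest plate corners are clear.

Run:
```python
from h import *
import pickle
from scipy.optimize import least_squares
w=pickle.load(open("w2.pkl","rb"))
def M(x,L):
    c,s=np.cos(x[2]),np.sin(x[2]);return np.c_[L[:,:2]@np.array([[c,s],[-s,c]])+x[:2],L[:,2]]
def fit(L,uv):
    L=np.array(L,float);uv=np.array(uv)/5+[224,90]
    r=least_squares(lambda x:(proj(w,M(x,L))-uv).ravel(),[538,171,.5],x_scale=[1,1,.01]);print(r.x[:2].round(1),np.degrees(r.x[2]).round(2),r.fun.reshape(-1,2).round(1).tolist())
fit([(55,40,10),(55,-40,10),(-55,-40,10),(-55,40,10)],[(130,135),(408,36),(530,428),(270,508)])
fit([(32,16,44),(32,-16,44),(-35,-16,44),(-35,16,44),(35,0,46)],[(220,190),(345,155),(420,405),(305,440),(273,155)])
from scipy.spatial.transform import Rotation as R
s=telemetry.read_state();print(R.from_quat(np.roll(s["orientation"],-1)).as_matrix().round(3),s["ee_pos"],s["joint_positions"].round(2))
```

```text
[533.2 171.5] 33.28 [[-1.1, -0.7], [0.5, -0.5], [1.3, 0.2], [-0.7, 1.4]]
[533.2 172.1] 31.89 [[-0.4, -0.6], [-0.5, -1.3], [0.7, 0.9], [-0.2, 1.0], [0.4, 0.2]]
[[-0.966 -0.002  0.258]
 [-0.258  0.001 -0.966]
 [ 0.001 -1.    -0.001]] [512.71549017 122.19764645 246.81745413] [-0.13  0.4  -0.21  1.73  0.09  1.02 -1.68]
```

play_rows(steps=[0, 0, 0.1, 0.005, 0.015, -0.03, -1, 0, 0, 0.1, 0.005, 0.015, -0.03, -1, 0, 0, 0.1, 0.005, 0.01, -0.03, -1, 0, 0, 0, 0.005, 0.01, -0.02, -1, 0, 0, 0, 0, 0, 0, -1, 0, 0, 0, 0, 0, 0, -1])

```text
t: 2.95
ee_pos: [534.9, 167.4, 137.4]
orientation: [-0.193, 0.193, -0.68, 0.681]
force: [-0.7, -0.1, 0.5]
finger_gap: 92.9
```

```bash
cat >> h.py <<'E'
from scipy.spatial.transform import Rotation as R
def st():
    s=telemetry.read_state();Q=R.from_quat(np.roll(s["orientation"],-1)).as_matrix()
    x=-Q[:,0];print("t",round(s["t"],2),"tcp",s["ee_pos"].round(1),"yaw %.1f pitch %.1f jawtilt %.1f"%(np.degrees(np.arctan2(x[1],x[0])),np.degrees(np.arcsin(x[2])),np.degrees(np.arcsin(Q[2,2]))),"gap",round(s["finger_gap"],1),"F",np.round(s["force"],1),"M",np.round(s["moment"],2));return s,Q
E
python3 -c "
from h import *
st();cam('wrist');st();cam('wrist');st()"
```

```text
t 2.95 tcp [534.9 167.4 137.4] yaw 31.6 pitch -0.0 jawtilt 0.1 gap 92.9 F [-0.7 -0.1  0.5] M [-0.03  0.03 -0.04]
t 3.0 tcp [535.2 167.7 138.2] yaw 31.6 pitch 0.1 jawtilt 0.1 gap 93.5 F [0.7 0.6 0.5] M [-0.03 -0.08  0.01]
t 3.05 tcp [535.3 168.1 138.6] yaw 31.6 pitch 0.1 jawtilt 0.1 gap 92.7 F [-0.1 -0.1  0.2] M [-0.05  0.03 -0.04]
```

play_rows(steps=[0, 0, 0.015, -0.002, 0.004, -0.03, -1, 0, 0, 0, 0, 0, -0.03, -1, 0, 0, 0, 0, 0, -0.03, -1, 0, 0, 0, 0, 0, -0.023, -1, 0, 0, 0, 0, 0, 0, -1, 0, 0, 0, 0, 0, 0, -1])

```text
t: 3.65
ee_pos: [533.2, 173.5, 25.4]
orientation: [-0.199, 0.198, -0.679, 0.679]
force: [-0.1, 0.6, -0.5]
finger_gap: 92.8
```

Run:
```python
from h import *
st();w=cam("wrist");s,Q=st()
g=s["ee_pos"]-19*Q[:,1];print(proj(w,[g]))
u=proj(w,[g])[0].astype(int);x,y=max(0,u[0]-75),max(0,u[1]-70);print(x,y)
save("w3.png",cv2.resize(w["frame"][y:y+110,x:x+150],None,fx=5,fy=5,interpolation=cv2.INTER_CUBIC))
```

```text
t 3.65 tcp [533.2 173.5  25.4] yaw 32.6 pitch 0.1 jawtilt 0.0 gap 92.8 F [-0.1  0.6 -0.5] M [-0.06 -0.03 -0.02]
t 3.7 tcp [533.7 173.8  25.9] yaw 32.6 pitch 0.2 jawtilt 0.1 gap 93.0 F [0.4 0.1 0.6] M [ 0.01 -0.05  0.02]
[[317.42161836 247.66143897]]
242 177
```

View pics/w3.png

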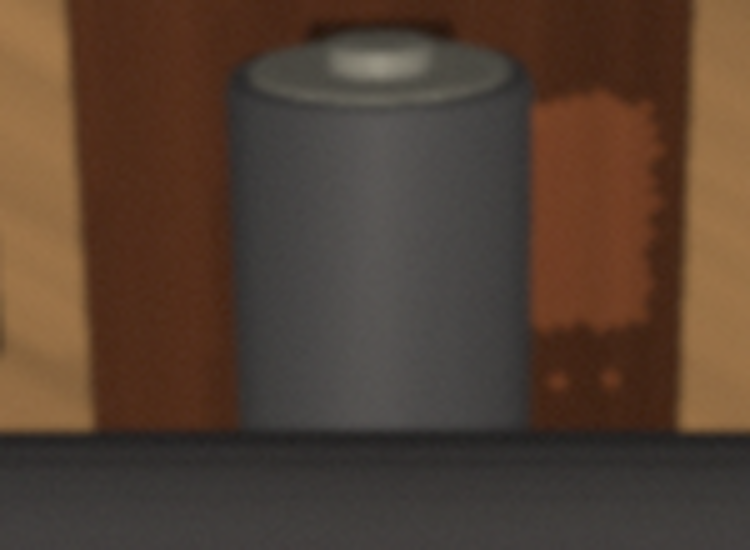

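Close wrist view: cell centred between the open fingers (axis at column ~318, expected 317.4). The shoulder ellipse's centre is near crop (380,69), which is (318,191) full-image.

play_rows(steps=[0, 0, 0, 0, 0, 0, 0.2, 0, 0, 0, 0, 0, 0, 1, 0, 0, 0, 0, 0, 0, 1, 0, 0, 0, 0, 0, 0, 1, 0, 0, 0, 0, 0, 0, 1, 0, 0, 0, 0, 0, 0, 1], grip_force=45)

```text
t: 4.3
ee_pos: [532.2, 173.8, 24.1]
orientation: [0.199, -0.199, 0.679, -0.679]
force: [-0.3, -0.4, -0.1]
finger_gap: 49.6
```

Run:
```python
from h import *
w=cam("wrist");s,Q=st()
g=s["ee_pos"]-19*Q[:,1]
for b in (26,29,32,35,38): print(b,proj(w,[g-b*Q[:,0],g-b*Q[:,0]-16*Q[:,1],g-b*Q[:,0]+16*Q[:,1]]).round(1).tolist())
f=w["frame"][170:215,318].astype(int).sum(1);print(f.tolist())
```

```text
t 4.35 tcp [532.1 173.8  24. ] yaw 32.7 pitch -0.0 jawtilt -0.0 gap 45.6 F [ 0.3 -0.1  0.7] M [-0.02 -0.06 -0.07]
26 [[317.6, 201.8], [317.5, 210.9], [317.6, 194.4]]
29 [[317.6, 196.2], [317.5, 204.7], [317.6, 189.3]]
32 [[317.6, 190.6], [317.5, 198.5], [317.6, 184.2]]
35 [[317.6, 184.9], [317.5, 192.2], [317.6, 179.0]]
38 [[317.6, 179.1], [317.5, 185.8], [317.6, 173.7]]
[165, 162, 163, 166, 174, 167, 168, 166, 164, 162, 139, 133, 169, 223, 237, 265, 330, 410, 457, 468, 462, 417, 333, 267, 266, 308, 324, 274, 247, 274, 292, 289, 291, 293, 291, 290, 288, 291, 294, 294, 289, 292, 295, 289, 292]
```

play_rows(steps=[0, 0, 0, 0, 0, 0, 1, 0, 0, 0, 0, 0, 0, 1, 0, 0, 0, 0, 0, 0, 1, 0, 0, 0, 0, 0, 0, 1, 0, 0, 0, 0, 0, 0, 1])

```text
t: 4.85
ee_pos: [532.7, 173.0, 24.1]
orientation: [-0.199, 0.198, -0.678, 0.679]
force: [1.5, -2.6, 1.0]
finger_gap: 30.9
```

play_rows(steps=[0, 0, 0, 0, 0, 0.01, 1, 0, 0, 0, 0, 0, 0.03, 1, 0, 0, 0, 0, 0, 0.04, 1, 0, 0, 0, 0, 0, 0.04, 1, 0, 0, 0, 0, 0, 0.03, 1, 0, 0, 0, 0, 0, 0, 1])

```text
t: 5.45
ee_pos: [534.2, 176.4, 179.1]
orientation: [0.203, -0.196, 0.679, -0.678]
force: [0.6, 1.2, -1.8]
finger_gap: 30.8
```

```bash
python3 -c "
from h import *
st()"
```

```text
t 5.45 tcp [534.2 176.4 179.1] yaw 32.7 pitch 0.6 jawtilt 0.0 gap 30.8 F [ 0.6  1.2 -1.8] M [-0.05 -0.06 -0.03]
```

play_rows(steps=[0, 0, -0.105, 0.007, -0.043, 0, 1, 0, 0, -0.105, 0.007, -0.043, 0, 1, 0, 0, -0.105, 0.007, -0.043, 0, 1, 0, 0, -0.105, 0.007, -0.043, 0, 1, 0, 0, -0.105, 0.007, -0.043, 0, 1, 0, 0, 0, 0.007, -0.043, 0, 1, 0, 0, 0, 0.007, -0.043, 0, 1, 0, 0, 0, 0.007, -0.043, 0, 1])

```text
t: 6.25
ee_pos: [587.3, -170.4, 172.7]
orientation: [0.015, -0.017, 0.708, -0.706]
force: [1.7, 0.7, -2.1]
finger_gap: 31.1
```

play_rows(steps=[0.005, -0.109, 0, 0, 0, 0, 1, 0.005, -0.109, 0, 0, 0, 0, 1, 0.005, -0.109, 0, 0, 0, 0, 1, 0.005, -0.109, 0, 0, 0, 0, 1, 0, 0, 0, 0, 0, 0, 1, 0, 0, 0, 0, 0, 0, 1])

```text
t: 6.85
ee_pos: [587.6, -169.8, 173.4]
orientation: [0.167, 0.137, 0.695, -0.686]
force: [0.0, -0.8, -1.2]
finger_gap: 31.2
```

Run:
```python
from h import *
cam("wrist");s,Q=st();print(s["joint_positions"].round(2))
```

```text
t 6.9 tcp [ 589.2 -169.7  174.2] yaw 2.6 pitch 25.0 jawtilt -0.1 gap 31.1 F [-0.3 -0.7 -1.7] M [-0.02  0.47 -0.05]
[ 0.53  0.48 -0.29  1.97 -0.04  0.3  -1.2 ]
```

play_rows(steps=[0, 0, 0, 0.002, 0, -0.035, 1, 0, 0, 0, 0, 0, -0.035, 1, 0, 0, 0, 0, 0, 0, 1, 0, 0, 0, 0, 0, 0, 1])

```text
t: 7.3
ee_pos: [591.8, -169.5, 104.4]
orientation: [0.169, 0.137, 0.694, -0.686]
force: [1.0, 0.3, -1.5]
finger_gap: 30.7
```

```bash
cat >> h.py <<'E'
CH=np.array([565,-171.5]);CY=np.radians(2.5)
def cw(P):
    P=np.atleast_2d(np.array(P,float));c,s=np.cos(CY),np.sin(CY);return np.c_[P[:,:2]@np.array([[c,s],[-s,c]])+CH,P[:,2]]
def wc(p):
    c,s=np.cos(CY),np.sin(CY);d=np.array(p)[:2]-CH;return np.array([c*d[0]+s*d[1],-s*d[0]+c*d[1],p[2]])
def views(name):
    ims=[]
    for n,P,hw in(("wrist",[20,0,70],(75,75)),("scene",[0,0,60],(50,50))):
        w=cam(n);u=proj(w,cw(P))[0].astype(int);x=int(np.clip(u[0]-hw[0],0,640-2*hw[0]));y=int(np.clip(u[1]-hw[1],0,400-2*hw[1]));k=390/(2*hw[0])
        im=cv2.resize(w["frame"][y:y+2*hw[1],x:x+2*hw[0]],(390,390),interpolation=cv2.INTER_CUBIC)
        for q in (proj(w,cw([(-27,23,83),(-27,-23,83),(35,17,65),(35,-17,65)]))-[x,y])*k: cv2.circle(im,tuple(int(v) for v in q),3,(255,0,0),1)
        ims.append(im);print(n,x,y,round(k,2))
    s,Q=st();g=s["ee_pos"]-19*Q[:,1];print("G in charger",wc(g).round(1))
    save(name,np.hstack(ims))
E
python3 -c "
from h import *
views('v4.png')"
```

```text
wrist 244 172 2.6
scene 219 223 3.9
t 7.4 tcp [ 592.5 -170.1  106.2] yaw 2.6 pitch 25.2 jawtilt 0.1 gap 31.1 F [ 0.4 -0.4 -1.7] M [ 0.01  0.53 -0.03]
G in charger [ 19.4   0.2 123.4]
```

View pics/v4.png

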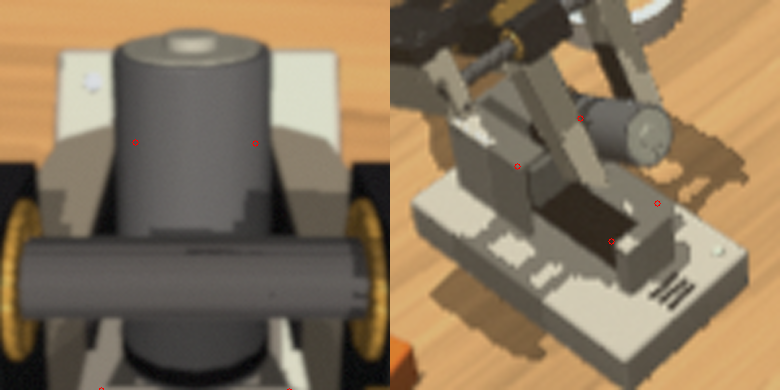

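Run:
```python
from h import *
import pickle
w=pickle.load(open("d.pkl","rb"))["scene"]
im=cv2.resize(w["frame"][238:322,220:315],None,fx=7,fy=7,interpolation=cv2.INTER_CUBIC)
P=[(-100,48,30),(-100,-48,30),(70,48,30),(70,-48,30),(70,-48,0),(35,17,65),(35,-17,65),(44,17,65),(44,-17,65),(-27,23,83),(-27,-23,83),(-85,23,83),(-85,-23,83)]
q=(proj(w,cw(P))-[220,238]+.5)*7
for a in q: cv2.circle(im,tuple(int(v) for v in a),3,(255,0,0),1)
print(q.round().tolist());save("s5.png",im)
```

```text
[[251.0, 85.0], [23.0, 251.0], [639.0, 340.0], [413.0, 542.0], [420.0, 608.0], [477.0, 264.0], [394.0, 332.0], [499.0, 278.0], [417.0, 348.0], [338.0, 112.0], [225.0, 197.0], [208.0, 27.0], [94.0, 107.0]]
```

View pics/s5.png

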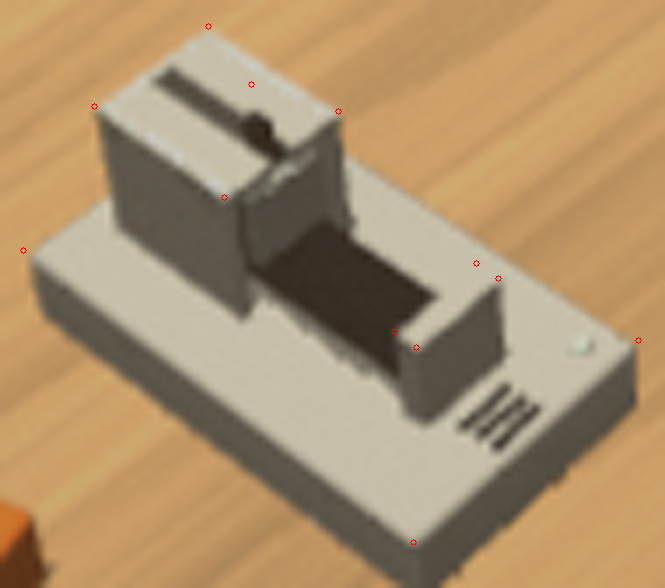

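The scene overlay matches the charger to about 1 px, with the wall and hood corners on the predictions. So the charger pose holds, and I descend to the staging point.

play_rows(steps=[0, 0, 0, 0, 0, -0.02, 1, 0, 0, 0, 0, 0, -0.015, 1, 0, 0, 0, 0, 0, -0.006, 1, 0, 0, 0, 0, 0, 0, 1, 0, 0, 0, 0, 0, 0, 1])

```text
t: 7.9
ee_pos: [591.3, -170.4, 64.5]
orientation: [0.169, 0.138, 0.693, -0.687]
force: [0.9, -0.1, -1.5]
finger_gap: 31.0
```

```bash
cat >> h.py <<'E'
def gs():
    s,Q=st();g=wc(s["ee_pos"]-19*Q[:,1]);p=np.arcsin(-Q[2,0]);c,sn=np.cos(p),np.sin(p)
    F=g[[0,2]]-35*np.array([c,sn]);print("G",g.round(1),"flat-top",(F+16*np.array([-sn,c])).round(1),"flat-bot",(F-16*np.array([-sn,c])).round(1),"sh-bot",(F+67*np.array([c,sn])-16*np.array([-sn,c])).round(1),"btn-low",(F+70*np.array([c,sn])-5.5*np.array([-sn,c])).round(1))
E
python3 -c "
from h import *
gs();cam('top');gs()"
```

```text
t 7.9 tcp [ 591.3 -170.4   64.5] yaw 2.6 pitch 25.2 jawtilt 0.0 gap 31.0 F [ 0.9 -0.1 -1.5] M [-0.01  0.53  0.01]
G [18.2 -0.1 81.7] flat-top [-20.3  81.3] flat-bot [-6.7 52.3] sh-bot [54.  80.8] btn-low [52.2 91.6]
t 7.95 tcp [ 591.3 -170.5   64.6] yaw 2.6 pitch 25.2 jawtilt 0.0 gap 31.1 F [ 0.4 -0.4 -1.4] M [ 0.02  0.53 -0.03]
G [18.2 -0.1 81.8] flat-top [-20.3  81.4] flat-bot [-6.7 52.4] sh-bot [54.  80.9] btn-low [52.2 91.7]
```

play_rows(steps=[0, 0, 0, 0, 0, -0.002, 1, 0, 0, 0, -0.004, 0, -0.0018, 1, 0, 0, 0, -0.004, 0, -0.0018, 1, 0, 0, 0, -0.003, 0, -0.0014, 1, 0, 0, 0, 0, 0, 0, 1])

```text
t: 8.45
ee_pos: [582.4, -171.7, 60.3]
orientation: [0.167, 0.136, 0.695, -0.686]
force: [2.3, 0.1, -2.2]
finger_gap: 30.9
```

```bash
python3 -c "
from h import *
gs()"
```

```text
t 8.45 tcp [ 582.4 -171.7   60.3] yaw 2.6 pitch 24.7 jawtilt -0.2 gap 30.9 F [ 2.3  0.1 -2.2] M [0.13 0.12 0.01]
G [ 9.4 -1.  77.5] flat-top [-29.1  77.4] flat-bot [-15.7  48.4] sh-bot [45.2 76.4] btn-low [43.5 87.2]
```

play_rows(steps=[0, 0, 0, 0, 0, 0, 1, 0, 0, 0, 0, 0, 0, 1])

```text
t: 8.65
ee_pos: [582.4, -171.7, 60.1]
orientation: [0.167, 0.135, 0.695, -0.686]
force: [1.8, 0.6, -0.6]
finger_gap: 31.3
```

```bash
python3 -c "
from h import *
gs();views('v6.png')"
```

```text
t 8.65 tcp [ 582.4 -171.7   60.1] yaw 2.6 pitch 24.7 jawtilt -0.2 gap 31.3 F [ 1.8  0.6 -0.6] M [0.08 0.1  0.02]
G [ 9.4 -1.  77.4] flat-top [-29.1  77.3] flat-bot [-15.7  48.2] sh-bot [45.2 76.2] btn-low [43.5 87. ]
wrist 241 154 2.6
scene 219 223 3.9
t 8.75 tcp [ 582.3 -171.7   60.1] yaw 2.6 pitch 24.7 jawtilt -0.2 gap 31.1 F [ 2.1  0.5 -1.2] M [0.11 0.05 0.01]
G in charger [ 9.3 -1.  77.3]
```

View pics/v6.png

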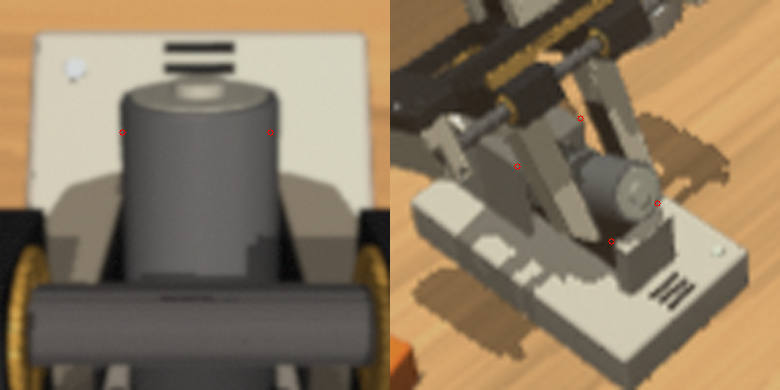

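Wrist view: cell centred on the charger (about column 200 against deck 33..367). Scene view: flat end at the hood mouth, button end above the wall. The force step of about 2 N matches slide contact at x≈-28. Pushing in along the slant.

play_rows(steps=[0, 0, 0, 0, 0.001, -0.001, 1, 0, 0, 0, -0.004, 0, -0.002, 1, 0, 0, 0, -0.004, 0, -0.002, 1, 0, 0, 0, 0, 0, 0, 1])

```text
t: 9.15
ee_pos: [578.1, -171.6, 59.3]
orientation: [0.166, 0.134, 0.696, -0.685]
force: [5.1, 1.7, -0.3]
finger_gap: 30.7
```

```bash
python3 -c "
from h import *
gs()"
```

```text
t 9.15 tcp [ 578.1 -171.6   59.3] yaw 2.6 pitch 24.5 jawtilt -0.3 gap 30.7 F [ 5.1  1.7 -0.3] M [ 0.27 -0.78  0.02]
G [ 5.2 -0.8 76.6] flat-top [-33.3  76.7] flat-bot [-20.   47.6] sh-bot [41.  75.3] btn-low [39.3 86.1]
```

play_rows(steps=[0, 0, 0, 0, 0.0005, -0.003, 1, 0, 0, 0, 0, 0, -0.003, 1, 0, 0, 0, 0, 0, 0, 1])

```text
t: 9.45
ee_pos: [578.3, -172.6, 54.6]
orientation: [0.164, 0.132, 0.697, -0.685]
force: [4.4, 1.1, 3.2]
finger_gap: 30.8
```

```bash
python3 -c "
from h import *
gs()"
```

```text
t 9.45 tcp [ 578.3 -172.6   54.6] yaw 2.6 pitch 24.2 jawtilt -0.4 gap 30.8 F [4.4 1.1 3.2] M [ 0.21 -0.62  0.06]
G [ 5.4 -1.8 72. ] flat-top [-33.   72.2] flat-bot [-19.9  43. ] sh-bot [41.2 70.5] btn-low [39.6 81.3]
```

play_rows(steps=[0, 0, 0, 0, 0.002, 0, 1, -0.006, 0, 0, 0, 0, 0, 1, 0, 0, 0, 0, 0, 0, 1])

```text
t: 9.75
ee_pos: [577.8, -171.9, 54.8]
orientation: [0.163, 0.131, 0.695, -0.688]
force: [4.9, -0.4, 0.5]
finger_gap: 31.0
```

```bash
python3 -c "
from h import *
gs()"
```

```text
t 9.75 tcp [ 577.8 -171.9   54.8] yaw 2.7 pitch 24.0 jawtilt -0.0 gap 31.0 F [ 4.9 -0.4  0.5] M [-0.28 -0.63 -0.09]
G [ 5.  -1.  72.2] flat-top [-33.4  72.6] flat-bot [-20.4  43.4] sh-bot [40.8 70.6] btn-low [39.3 81.4]
```

play_rows(steps=[0, 0, 0, -0.003, 0, -0.001, 1, 0, -0.012, 0, -0.003, 0, -0.002, 1, 0, 0, 0, -0.002, 0, -0.001, 1, 0, 0, 0, 0, 0, 0, 1])

```text
t: 10.15
ee_pos: [573.6, -172.7, 56.2]
orientation: [0.164, 0.13, 0.697, -0.685]
force: [6.6, 1.0, -0.4]
finger_gap: 31.1
```

```bash
python3 -c "
from h import *
gs()"
```

```text
t 10.15 tcp [ 573.6 -172.7   56.2] yaw 2.8 pitch 24.1 jawtilt -0.4 gap 31.1 F [ 6.6  1.  -0.4] M [ 0.21 -0.84  0.03]
G [ 0.8 -1.8 73.5] flat-top [-37.7  73.8] flat-bot [-24.7  44.6] sh-bot [36.5 71.9] btn-low [35.  82.8]
```

play_rows(steps=[-0.006, 0, 0, -0.001, 0.001, -0.002, 1, 0, 0, 0, -0.002, 0, -0.002, 1, 0, 0, 0, -0.001, 0, 0, 1, 0, 0, 0, 0, 0, 0, 1])

```text
t: 10.55
ee_pos: [572.5, -172.8, 55.6]
orientation: [0.164, 0.128, 0.696, -0.687]
force: [7.8, 1.2, 1.5]
finger_gap: 31.2
```

```bash
python3 -c "
from h import *
gs()"
```

```text
t 10.55 tcp [ 572.5 -172.8   55.6] yaw 3.0 pitch 23.9 jawtilt -0.1 gap 31.2 F [7.8 1.2 1.5] M [ 0.26 -1.07  0.07]
G [-0.2 -1.7 73. ] flat-top [-38.7  73.4] flat-bot [-25.7  44.2] sh-bot [35.5 71.3] btn-low [34.  82.1]
```

play_rows(steps=[0, 0, 0, -0.003, 0.001, -0.004, 1, 0, 0, 0, 0, 0, 0, 1])

```text
t: 10.75
ee_pos: [571.7, -172.8, 54.3]
orientation: [0.164, 0.127, 0.697, -0.687]
force: [7.5, 0.6, 5.0]
finger_gap: 31.2
```

```bash
python3 -c "
from h import *
gs()"
```

```text
t 10.75 tcp [ 571.7 -172.8   54.3] yaw 3.0 pitch 23.8 jawtilt -0.2 gap 31.2 F [7.5 0.6 5. ] M [ 0.23 -1.23  0.05]
G [-1.  -1.7 71.7] flat-top [-39.5  72.3] flat-bot [-26.6  43. ] sh-bot [34.7 70. ] btn-low [33.2 80.8]
```

play_rows(steps=[-0.003, 0, -0.004, -0.004, 0.001, -0.001, 1, 0, 0, 0, -0.001, 0, 0, 1])

```text
t: 10.95
ee_pos: [570.4, -172.8, 55.8]
orientation: [0.163, 0.128, 0.696, -0.688]
force: [15.9, 1.0, -4.8]
finger_gap: 31.2
```

```bash
python3 -c "
from h import *
gs()"
```

```text
t 10.95 tcp [ 570.4 -172.8   55.8] yaw 2.9 pitch 23.7 jawtilt -0.0 gap 31.2 F [15.9  1.  -4.8] M [ 0.07 -2.38  0.06]
G [-2.4 -1.6 73.2] flat-top [-40.8  73.8] flat-bot [-28.   44.5] sh-bot [33.4 71.4] btn-low [31.9 82.3]
```

Fx 15.9 and Fz -4.8 say the top line is against the roof edge. I am easing down and starting to tip about the flat end's lower edge.

play_rows(steps=[0, 0, 0, 0, 0.0005, -0.002, 1, 0, 0.05, 0, 0, 0, -0.002, 1, 0, 0, 0, 0, 0, 0, 1])

```text
t: 11.25
ee_pos: [570.3, -172.8, 52.4]
orientation: [0.145, 0.11, 0.699, -0.691]
force: [7.6, 0.8, 1.4]
finger_gap: 31.3
```

```bash
python3 -c "
from h import *
gs()"
```

```text
t 11.25 tcp [ 570.3 -172.8   52.4] yaw 2.8 pitch 20.8 jawtilt -0.2 gap 31.3 F [7.6 0.8 1.4] M [ 0.13 -1.19 -0.01]
G [-1.5 -1.6 70.2] flat-top [-39.9  72.7] flat-bot [-28.5  42.8] sh-bot [34.1 66.6] btn-low [33.2 77.4]
```

play_rows(steps=[0, 0, 0, -0.004, 0.0005, -0.001, 1, 0, 0, 0, -0.001, 0, 0, 1, 0, 0, 0, 0, 0, 0, 1])

```text
t: 11.55
ee_pos: [566.0, -173.0, 51.9]
orientation: [0.145, 0.112, 0.699, -0.691]
force: [11.4, 1.0, 1.6]
finger_gap: 30.7
```

```bash
python3 -c "
from h import *
gs()"
```

```text
t 11.55 tcp [ 566.  -173.    51.9] yaw 2.8 pitch 21.0 jawtilt -0.1 gap 30.7 F [11.4  1.   1.6] M [ 0.12 -1.66  0.  ]
G [-5.9 -1.6 69.6] flat-top [-44.3  72. ] flat-bot [-32.9  42.1] sh-bot [29.7 66.1] btn-low [28.7 77. ]
```

play_rows(steps=[-0.004, 0.0915, 0, -0.0018, 0, -0.0035, 1, -0.004, 0.0915, 0, -0.0018, 0, -0.0035, 1, 0, 0, 0, 0, 0, 0, 1])

```text
t: 11.85
ee_pos: [563.9, -172.3, 44.2]
orientation: [0.082, 0.046, 0.706, -0.702]
force: [8.6, -0.1, 1.1]
finger_gap: 31.0
```

```bash
python3 -c "
from h import *
gs()"
```

```text
t 11.85 tcp [ 563.9 -172.3   44.2] yaw 2.9 pitch 10.4 jawtilt -0.1 gap 31.0 F [ 8.6 -0.1  1.1] M [-0.05 -1.4   0.02]
G [-4.6 -0.8 62.9] flat-top [-41.9  72.3] flat-bot [-36.1  40.8] sh-bot [29.8 52.9] btn-low [30.8 63.8]
```

play_rows(steps=[-0.004, 0.0915, 0, -0.002, 0, -0.0032, 1, -0.004, 0.088, 0, -0.0018, 0, -0.0032, 1, 0, 0, 0, 0, 0, 0, 1])

```text
t: 12.15
ee_pos: [559.8, -171.9, 37.1]
orientation: [0.018, -0.017, 0.708, -0.706]
force: [8.2, 0.8, 4.3]
finger_gap: 31.3
```

```bash
python3 -c "
from h import *
gs()"
```

```text
t 12.15 tcp [ 559.8 -171.9   37.1] yaw 2.8 pitch 0.1 jawtilt -0.2 gap 31.3 F [8.2 0.8 4.3] M [ 0.11 -1.77 -0.01]
G [-5.2 -0.3 56.1] flat-top [-40.3  72. ] flat-bot [-40.2  40. ] sh-bot [26.8 40.1] btn-low [29.8 50.6]
```

play_rows(steps=[0, 0, 0, 0.002, 0, 0, 1, 0, 0, 0, 0.002, 0, 0, 1, 0, 0, 0, 0.001, 0, 0, 1, 0, 0, 0, 0, 0, 0, 1])

```text
t: 12.55
ee_pos: [560.5, -172.0, 36.9]
orientation: [0.015, -0.017, 0.709, -0.705]
force: [6.8, 0.4, 4.2]
finger_gap: 30.8
```

```bash
python3 -c "
from h import *
gs()"
```

```text
t 12.55 tcp [ 560.5 -172.    36.9] yaw 2.6 pitch -0.2 jawtilt -0.4 gap 30.8 F [6.8 0.4 4.2] M [ 0.23 -1.23 -0.05]
G [-4.4 -0.4 55.9] flat-top [-39.4  72. ] flat-bot [-39.5  40. ] sh-bot [27.5 39.8] btn-low [30.5 50.3]
```

play_rows(steps=[0, 0, 0, 0.002, 0, 0.001, 1, 0, 0, 0, 0.002, 0, 0, 1, 0, 0, 0, 0, 0, 0, 1])

```text
t: 12.85
ee_pos: [563.7, -171.8, 37.0]
orientation: [0.014, -0.018, 0.709, -0.705]
force: [6.1, 0.8, 0.0]
finger_gap: 31.1
```

```bash
python3 -c "
from h import *
gs()"
```

```text
t 12.85 tcp [ 563.7 -171.8   37. ] yaw 2.6 pitch -0.3 jawtilt -0.4 gap 31.1 F [6.1 0.8 0. ] M [ 0.16 -1.35  0.  ]
G [-1.2 -0.4 56. ] flat-top [-36.1  72.2] flat-bot [-36.3  40.2] sh-bot [30.7 39.8] btn-low [33.8 50.3]
```

play_rows(steps=[0, 0, 0, 0.002, 0, 0, 1, 0, 0, 0, 0.001, 0, 0, 1, 0, 0, 0, 0, 0, 0, 1])

```text
t: 13.15
ee_pos: [564.2, -171.9, 36.9]
orientation: [0.013, -0.02, 0.71, -0.704]
force: [1.1, 1.6, 3.4]
finger_gap: 31.2
```

```bash
python3 -c "
from h import *
gs()"
```

```text
t 13.15 tcp [ 564.2 -171.9   36.9] yaw 2.6 pitch -0.6 jawtilt -0.4 gap 31.2 F [1.1 1.6 3.4] M [ 0.32 -0.44 -0.03]
G [-0.6 -0.5 55.9] flat-top [-35.5  72.3] flat-bot [-35.8  40.3] sh-bot [31.2 39.6] btn-low [34.3 50.1]
```

Fx dropped from 6.1 to 1.1 N almost without motion, so the button is on the wall. Releasing.

play_rows(steps=[0, 0, 0, 0, 0, 0, 0.2, 0, 0, 0, 0, 0, 0, 0, 0, 0, 0, 0, 0, 0, -0.1, 0, 0, 0, 0, 0, 0, -0.2, 0, 0, 0, 0, 0, 0, -0.3, 0, 0, 0, 0, 0, 0, -0.3, 0, 0, 0, 0, 0, 0, -0.3])

```text
t: 13.85
ee_pos: [565.3, -172.3, 37.1]
orientation: [0.014, -0.019, 0.709, -0.705]
force: [0.0, 1.1, -0.2]
finger_gap: 60.1
```

play_rows(steps=[0, 0, 0, 0, 0, 0.01, -0.3, 0, 0, 0, 0, 0, 0.03, -0.3, 0, 0, 0, 0, 0, 0.04, -0.3, 0, 0, 0, 0, 0, 0.04, -0.3, 0, 0, 0, 0, 0, 0.04, -0.3, 0, 0, 0, 0, 0, 0, -0.3])

```text
t: 14.45
ee_pos: [569.2, -173.5, 204.3]
orientation: [0.018, -0.014, 0.708, -0.706]
force: [2.0, 0.1, 0.6]
finger_gap: 60.3
```

play_rows(steps=[0, 0, 0, -0.04, 0, 0.03, -0.3, 0, 0, 0, -0.04, 0, 0.02, -0.3, 0, 0, 0, -0.03, 0, 0, -0.3, 0, 0, 0, 0, 0, 0, -0.3])

```text
t: 14.85
ee_pos: [451.0, -172.8, 247.8]
orientation: [0.012, -0.019, 0.709, -0.705]
force: [0.7, -0.6, -0.2]
finger_gap: 60.6
```

Run:
```python
from h import *
w=cam("scene");a=cv2.resize(w["frame"][230:320,215:315],None,fx=3.9,fy=3.9,interpolation=cv2.INTER_CUBIC)
for q in (proj(w,cw([(32,0,72),(-27,0,72)]))-[215,230]+.5)*3.9: cv2.circle(a,tuple(int(v) for v in q),3,(255,0,0),1)
w=cam("wrist");u=proj(w,cw([0,0,60]))[0].astype(int);x=int(np.clip(u[0]-60,0,520));y=int(np.clip(u[1]-55,0,290))
b=cv2.resize(w["frame"][y:y+108,x:x+120],None,fx=3.25,fy=3.25,interpolation=cv2.INTER_CUBIC)
save("v7.png",np.hstack([a[:350],b[:350]]));print(u,x,y);st()
```

```text
[322  79] 262 24
t 14.95 tcp [ 455.1 -172.2  247.4] yaw 2.6 pitch -0.4 jawtilt -0.4 gap 60.7 F [0.6 0.  0.3] M [-0.   -0.07 -0.01]
```

View pics/v7.png

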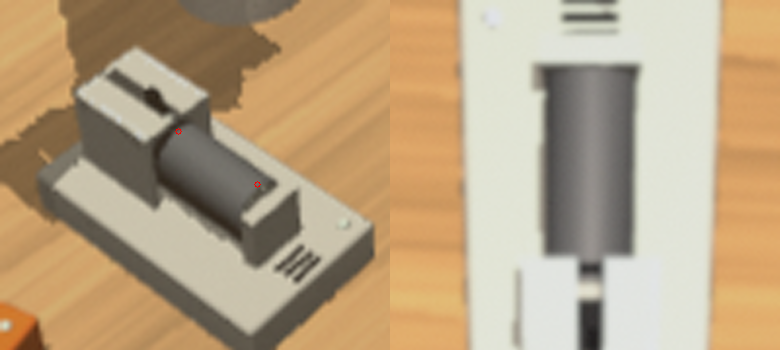

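Both views show the cell lying level in the bay: flat end under the hood, button end behind the fixed wall and lined up with the predicted top-line points. Handing in after a quick difference check of the bystanders in the top view.

Run:
```python
from h import *
import pickle
a=pickle.load(open("d.pkl","rb"))["top"]["frame"].astype(float);b=cam("top")["frame"].astype(float)
for n,(u,v) in dict(tape=(348,247),cone=(348,124),foam=(182,207)).items():
    A,B=[cv2.cvtColor(i[v-28:v+28,u-28:u+28].astype(np.uint8),cv2.COLOR_RGB2GRAY).astype(np.float32) for i in(a,b)]
    print(n,np.round(cv2.phaseCorrelate(A,B),2) if 0 else cv2.phaseCorrelate(A,B),np.abs(A-B).mean().round(1))
st();print(ticket.finish_job())
```

```text
tape ((-0.3719317488734042, -0.07950359457411693), 0.7312238174014621) 17.3
cone ((-0.025500444858948867, 0.03324039984442706), 0.9819715525706609) 13.0
foam ((-0.02103377010217855, 0.03886991428243647), 0.9946013045310974) 12.2
t 15.0 tcp [ 455.9 -172.   247.2] yaw 2.7 pitch -0.4 jawtilt -0.4 gap 60.5 F [ 0.2 -0.4 -0.8] M [0.02 0.   0.  ]
the job is handed in; nothing more can be done
None
```

The cell is loaded in the light grey charger and the job is handed in at about 15 s. I gripped it on its rest, slanted it about 25° button up and pushed the flat end under the hood against the slide. I then tipped it down behind the wall, let the slide carry the button to the contact, and released.

**Last checks:**
- **Seating:** before release the grip point was within about 1 mm of the seat. Both final views show the cell level in the bay, with the flat end under the hood and the button at the wall. The force along the bay fell from 6.1 to 1.1 N as the button met the wall.
- **Hood contact:** while pushing in, the cell briefly pressed on the hood's roof edge, with 15.9 N along the bay and 4.8 N downward at the wrist. I eased it off and carried on.
- **Bystanders:** the cone and foam form show no shift in the top view (under 0.05 px). The tape roll's comparison gave -0.4 px with a weaker match (0.73). I put that down to the arm's shadow, since the arm never went near the tape roll, but I did not confirm it separately.
- **Calibration:** the camera fits of the charger differed by 1–2 mm (the wrist fit had about 3% scale residuals), so I settled the insertion by force rather than by vision alone.

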